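# Set out the painting place

### The job

Set out the painting place for the next guest: stand the plain wooden cup on the middle of the decorating wheel, and fill the three-bay tray with the rinse pot in the end bay nearest the brush rest (so that wet brushes never drip over the paints), the tall paint jar in the end bay nearest the wheel, and the short paint jar between them. Set everything down upright without dropping it, and leave the freshly painted bowl that is drying among them undisturbed.

Things in the scene. Friction and masses are not known exactly. Their poses are not given: they have to be found in the camera images.
- cup: Plain unpainted wooden cup, open at the top: 58 mm across the outside near the rim (50 mm at the foot), 64 mm high, wall 5 mm, about 90 g. Origin: centre of its underside, z up. Starts upright on the table.
- rinse_pot: Grey ceramic brush-rinsing pot, empty, open at the top, with a faint brownish band low round it: straight-sided, 60 mm across, 68 mm high, wall 4 mm, about 220 g. Origin: centre of its underside, z up. Starts upright on the table.
- tall_jar: The tall narrow paint jar (base coat): closed cylinder with white screw lid and paper label, 46 mm across, 84 mm high, about 150 g. Origin: centre of its underside, z up. Starts upright on the table.
- short_jar: The short wide paint jar, the same make as the tall one, white screw lid: 58 mm across, 50 mm high, about 140 g. Origin: centre of its underside, z up. Starts upright on the table.
- wheel: Decorating (banding) wheel: cream round head 160 mm across with scribed rings, flat top 60 mm above the table, on a grey foot fixed to the table; the head spins with slight friction. Origin: on the wheel's axis at table height, z up. It stands at one side of the tray, left (+y) or right (-y) by turns; the brush rest is at the other side.
- brush_rest: Dark wooden brush rest with three paint brushes lying in its notches, fixed to the table and not to be handled: rails 92 mm wide, brushes up to 190 mm long lying along its x axis, 32 mm high. Origin: its centre at table height, z up. It stands at the other side of the tray from the wheel.
- tray: Low wooden paint tray fixed to the table, 88 mm (x) by 252 mm (y), three open bays in a row along its y. Each bay is 76 mm square inside; bay centres at y = -82, 0, +82 mm, x = 0. Bay floor 6 mm, wall tops 20 mm above the table, walls 6 mm thick. Origin: centre of the underside; its x axis points away from the robot (within 0.25 rad), y to the robot's left.
- painted_bowl: Bystander: small low wooden bowl with a freshly painted teal rim and band, drying; 64 mm across the rim, 38 mm high, loose. Origin: centre of its underside, z up. It stands among the things to be moved.
Mind the look-alikes: they are no part of the job. What is shaped like the short_jar but blue or purple is not meant.

How it is judged:
By the outcome, as a careful person would: the job done as asked, in the order asked, and still so for the second after the job is handed in, with the robot touching nothing.
It also fails if it takes over 93 s, if anything falls off the work surface, if the arm or the gripper's body presses on something with over 40 N, if the wrist force passes 120 N, or if a joint passes its speed limit or range.

### The arm

A 7-joint arm with a two-finger parallel gripper is mounted at the origin on the work surface. World frame = base frame: x ahead of the robot, y to its left, z up, the work surface at z = 0. Lengths are in m, angles in rad, forces in N, time in s.
With the tool pointing down it reaches from about 0.4 to 0.85 m from the base axis. Payload 10.4 kg.
Tool frame: the origin (TCP) lies at the very end of the fingers, on their centre line; the grasp point (between the pads) lies r.tcp_to_grasp behind it (r.tcp_to_grasp is the distance from the TCP to the grasp point, in m); z points along the fingers, y is the line along which they close (so a half turn about z gives the same grasp; the last joint's range is limited). The gripper opens to 87 mm and grips with 3 to 60 N. Pads are 19 mm wide; open, the fingers measure 117 mm over their backs; the gripper's body (75 mm by 190 mm) begins 51 mm behind the grasp point.
Start: joints at [-1.342, 0.332, -0.065, 1.46, 0.022, 1.35, -0.088], TCP at [0.156, 0.605, 0.223] pointing down, gripper open.
Joint ranges: [-2.6, 2.6], [-0.5, 2.12], [-1.47, 1.34], [0.16, 2.42], [-1.27, 4.41], [0.06, 2.06], [-2.6, 2.6]. Speed limits (rad/s): [2.22, 2.22, 2.79, 2.79, 3.14, 3.14, 3.14].

### API

Orientations are given as a unit quaternion [x, y, z, w].
In Python, from bench import monitor, cams, ticket, r gives the robot as it stands.
- The arm moves only by the shell command python3 -m crank 'ROWS' [OPENING] [FORCE]. ROWS is a JSON object whose one key "steps" holds a list of rows, each a list of 2 entries, a list of its own where there are three numbers: the shift along the world's x, y, z in units of 25 mm (1.0 is 25 mm), then the turn, a rotation vector about the world's x, y, z in units of 5 degrees (1.0 is 5 degrees). In form: {"steps": [[[x, y, z], [ax, ay, az]], ...]}. A call has 1 to 10 rows; each row shifts and turns the commanded pose from where the row before left it; what a row does not reach is not made up. A row lasts 1/12 s, in which the tool goes at most 41.7 mm and 7.16 degrees, less where a joint would pass 70% of its speed; a pose out of reach is approached as far as the arm can. A call is refused whole if a number of a shift passes 1 or a number of a turn 1, either way. A call with a gripper value outside its range is refused whole. OPENING is the finger opening in mm, from 0 to 87, set as the call begins (- or left out, the last holds). The fingers move at their own pace and stop on an object; FORCE is the grip in N (left out, the last holds). Time passes only in rows, so rows that do not move let the fingers close. It gives the time, the measured TCP pose, the force, the opening and the grip force at its end, in the units of the state.
- monitor.read_state(): the state, without advancing time (a new reading comes with each control period).
- cams.camera(name): name is "scene" or "side" or "wrist"; returns a dict with "pixels" (480x640x3 uint8, blue, green, red), "z_map" (480x640 float32, m along the optical axis (not along the pixel's ray), 0 where there is no reading), "vfov" (degrees; the focal length in pixels is half the picture's height over the tangent of half this angle, whatever the lens; pixels are square), "cx", "cy" (the principal point, pixels), "T" (4x4, takes a point from camera to world coordinates). Camera axes: x right, y up, looking along -z (the intrinsics and any distortion apply to the point x, -y, -z); pixel columns grow to the right and rows downward; lengths in m; the calibration is good to about 2 mm. The wrist camera is an equidistant fisheye: a pixel r from the principal point sees the ray r / f radians off the axis. A picture is of the moment at which its call begins.
- ticket.close_job(): hands the job in; it is judged then, once.
The state is a dict: "time": time; "joint_positions": joint angles; "joint_vel": joint speeds; "joint_torque": joint torques, N m; "ee_pos": TCP position; "eef_rot": TCP orientation; "ft_force": force on the tool from outside, world axes, zero at the start; "torque": the same for the moment, N m; "width": finger opening in m; "grip_force": force on a finger pad.
Only numpy, scipy, OpenCV 4.12 (cv2) and the standard library are available. Lean on these libraries where they do the work, as an engineer would, in place of code of your own. Each camera call takes 0.05 s, during which the arm holds its last target. There are 200 camera calls.

## Working session

There is one attempt and no reset: what is moved stays moved. The work goes in short steps, Python scripts to look and compute and a shell command to move; the robot and the scene stay as the last step left them, time stands still between calls to the robot, and variables do not carry over. Pictures are saved under pics/ and viewed, at most 14 in all, crops included, and the job is handed in when it is done.

```bash
ls; mkdir -p pics
python3 - <<'E'
from bench import monitor,cams,r
import cv2,numpy as np
print(monitor.read_state(), r.tcp_to_grasp)
for n in ["scene","side","wrist"]:
    c=cams.camera(n); cv2.imwrite(f"pics/{n}0.png",c["pixels"]); np.savez(f"{n}0.npz",**c)
    print(n,c["vfov"],c["cx"],c["cy"],c["T"].round(3).tolist(),[k for k in c])
E
```

```text
pics
{'time': 0.0, 'joint_positions': array([-1.34156976,  0.33287435, -0.0647233 ,  1.46098098,  0.0216113 ,
        1.34992798, -0.08843539]), 'joint_vel': array([ 0.00023508,  0.00069733,  0.00034056,  0.00083439, -0.00031096,
        0.00073406, -0.00018709]), 'joint_torque': array([-1.11415520e-03, -6.23241735e+01,  2.37894407e-02, -3.89909506e+01,
       -6.15276187e-02,  3.93158651e-02,  1.37312027e-04]), 'ee_pos': array([0.15562748, 0.60488378, 0.22173354]), 'eef_rot': array([ 1.25525768e-01,  9.92090078e-01, -7.45101441e-04, -5.62790435e-05]), 'ft_force': array([-0.65957961,  0.16301117,  0.08528771]), 'torque': array([-0.00864253, -0.0250733 , -0.07044061]), 'grip_force': 0.0, 'width': 0.08704282555551593} 0.0187
scene 45.360251158670835 315.73884897848063 239.64230312309832 [[0.528, -0.653, 0.544, 1.324], [0.849, 0.404, -0.339, -0.488], [0.002, 0.641, 0.768, 1.121], [0.0, 0.0, 0.0, 1.0]] ['pixels', 'z_map', 'vfov', 'cx', 'cy', 'T']
side 57.179349428128965 318.4001105500125 233.10598058959312 [[0.803, 0.392, -0.449, 0.175], [-0.596, 0.509, -0.622, -0.538], [-0.015, 0.767, 0.642, 0.612], [0.0, 0.0, 0.0, 1.0]] ['pixels', 'z_map', 'vfov', 'cx', 'cy', 'T']
wrist 65.70646984690485 312.5925139675095 242.33840914555623 [[0.248, -0.937, -0.244, 0.09], [0.969, 0.24, 0.064, 0.623], [-0.001, -0.253, 0.968, 0.384], [0.0, 0.0, 0.0, 1.0]] ['pixels', 'z_map', 'vfov', 'cx', 'cy', 'T']
```

View pics/scene0.png

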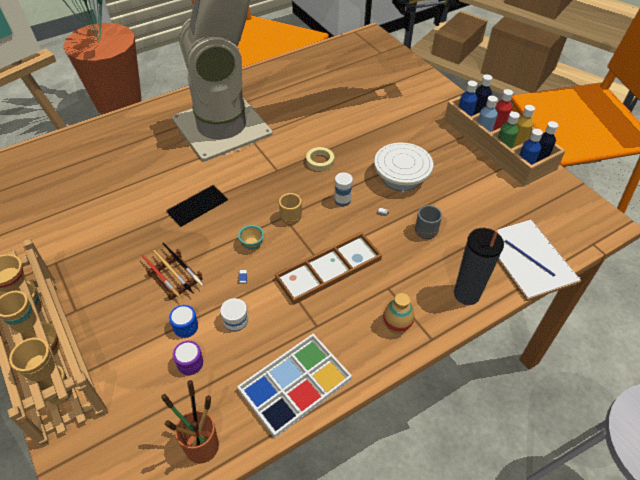

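View pics/side0.png

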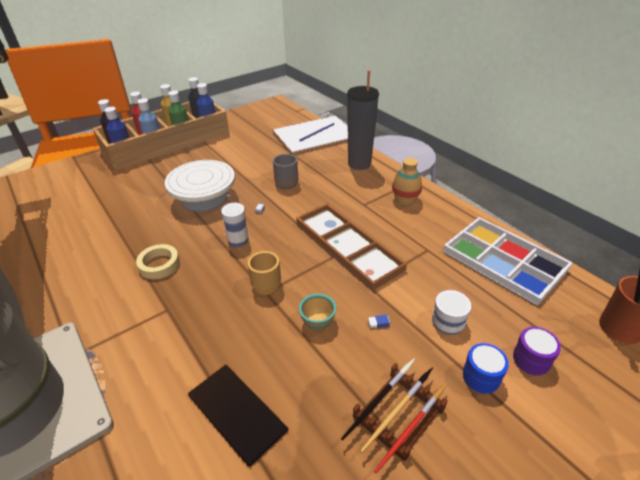

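The scene view shows the wheel at (403,165), tall jar (343,190), cup (290,208), bowl (251,238), tray (330,267), brush rest (172,272), pot (428,222) and short white jar (234,314). Blue and purple decoys are at (183,320) and (188,357). The side view agrees: wheel (200,180), pot (286,171), tall jar (235,226), cup (264,273), bowl (318,312), short jar (452,312). The wheel is on the +y side, so the pot goes in the -y bay.

```bash
cat > h.py <<'E'
import numpy as np,cv2
from scipy.optimize import least_squares
def cloud(c):
    f=240/np.tan(np.radians(float(c["vfov"]))/2); v,u=np.mgrid[0:480,0:640]; z=c["z_map"]
    P=np.stack([(u-c["cx"])/f*z,-(v-c["cy"])/f*z,-z,np.ones_like(z)],-1)@np.asarray(c["T"]).T
    P[z==0]=np.nan; return P[...,:3]
def fit(P,px,h,rad,win=45,rmax=0.06):
    u,v=px; Q=P[max(0,v-win):v+win,max(0,u-win):u+win].reshape(-1,3)
    p0=P[v,u,:2]; Q=Q[np.hypot(*(Q[:,:2]-p0).T)<rmax+rad]
    top=np.nanpercentile(Q[:,2],98); Q=Q[(Q[:,2]>.012)&(Q[:,2]<h+.01)]
    g=lambda x:np.hypot(Q[:,0]-x[0],Q[:,1]-x[1])-rad
    s=least_squares(g,p0,loss="soft_l1",f_scale=.001)
    return s.x.round(4),round(float(top),4),len(Q),round(float(np.median(abs(g(s.x)))),4)
E
python3 - <<'E'
from h import *
S={"cup":((290,208),(264,273),.064,.0275),"pot":((428,222),(286,171),.068,.03),"tall":((343,190),(235,226),.084,.023),"short":((234,314),(452,312),.05,.029),"bowl":((251,238),(318,312),.038,.031),"blue":((183,320),(485,368),.05,.029)}
C=[cloud(np.load(n+"0.npz")) for n in("scene","side")]
for k,(a,b,h,rad) in S.items():
    for P,px in zip(C,(a,b)): print(k,*fit(P,px,h,rad,rmax=.0 if k!='x' else .06))
for P,px,n in zip(C,((403,165),(200,180)),("scene","side")):
    u,v=px;Q=P[v-35:v+35,u-45:u+45].reshape(-1,3);Q=Q[abs(Q[:,2]-.06)<.006]
    (c,rr)=cv2.minEnclosingCircle((Q[:,:2]*1000).astype(np.float32));print("wheel",c,rr,np.median(Q[:,2]))
for P,px in zip(C,((330,267),(350,245))):
    u,v=px;Q=P[v-60:v+60,u-75:u+75].reshape(-1,3);c0=P[v,u,:2];Q=Q[(Q[:,2]>.015)&(Q[:,2]<.024)&(np.hypot(*(Q[:,:2]-c0).T)<.15)]
    # drop isolated
    print("tray",cv2.minAreaRect((Q[:,:2]*1000).astype(np.float32)),len(Q))
for P,px in zip(C,((172,272),(395,420))):
    u,v=px;Q=P[v-60:v+60,u-60:u+60].reshape(-1,3);Q=Q[(Q[:,2]>.012)&(Q[:,2]<.036)&(np.hypot(*(Q[:,:2]-P[v,u,:2]).T)<.11)]
    print("rest",np.nanmin(Q,0),np.nanmax(Q,0))
E
```

```text
cup [ 0.4756 -0.0333] 0.0671 282 0.0044
cup [ 0.4085 -0.0541] 0.0638 579 0.0042
pot [0.6923 0.2227] 0.0693 347 0.0052
pot [0.6294 0.2153] 0.0667 434 0.0048
tall [0.4504 0.1398] 0.0896 420 0.0017
tall [0.4367 0.1041] 0.0845 656 0.0045
short [ 0.6355 -0.2744] 0.0554 523 0.003
short [ 0.6021 -0.2993] 0.0514 894 0.0084
bowl [ 0.4641 -0.1409] 0.0427 249 0.0027
bowl [ 0.4547 -0.1428] 0.0389 490 0.0019
blue [ 0.5919 -0.3783] 0.0558 578 0.0029
blue [ 0.5966 -0.3764] 0.0515 1242 0.002
wheel (461.5537414550781, 329.888916015625) 85.04629516601562 0.061747939398297036
wheel (462.21124267578125, 326.0629577636719) 82.50505828857422 0.059611089532394024
tray ((625.9872436523438, -16.25653839111328), (94.8905029296875, 253.544677734375), 0.5958821177482605) 897
tray ((626.0237426757812, -15.477668762207031), (90.46427917480469, 254.0774688720703), 0.36851686239242554) 1088
rest [ 0.35612422 -0.39709674  0.01201858] [ 0.53328545 -0.29048373  0.03554129]
rest [ 0.35618884 -0.39664123  0.01200061] [ 0.53599737 -0.29052066  0.02914651]
```

```bash
cat >> h.py <<'E'
def top(P,px,h,tol=.005,win=50,rad=.03):
    """centre from the points on the rim/lid top level, connected around the seed"""
    u,v=px; m=np.zeros(P.shape[:2],np.uint8); m[abs(P[...,2]-h)<tol]=1
    w=np.zeros_like(m); w[max(0,v-win):v+win,max(0,u-win):u+win]=1
    Q=P[(m&w)>0]; p0=np.nanmedian(P[v-2:v+3,u-2:u+3].reshape(-1,3),0)[:2]
    Q=Q[np.hypot(*(Q[:,:2]-p0).T)<.075][:,:2]
    c,rr=cv2.minEnclosingCircle((Q*1000).astype(np.float32))
    hull=cv2.convexHull((Q*1000).astype(np.float32))[:,0]
    s=least_squares(lambda x:np.hypot(hull[:,0]-x[0],hull[:,1]-x[1])-rad*1000,c,loss="soft_l1")
    return np.round(c,1),round(rr,1),s.x.round(1),len(Q)
E
python3 - <<'E'
from h import *
S={"cup":((290,208),(264,273),.064,.029),"pot":((428,222),(286,171),.068,.03),"tall":((343,190),(235,226),.084,.023),"short":((234,314),(452,312),.05,.029),"bowl":((251,238),(318,312),.038,.032),"blue":((183,320),(485,368),.05,.029)}
C=[cloud(np.load(n+"0.npz")) for n in("scene","side")]
for k,(a,b,h,rad) in S.items():
    for P,px,o in zip(C,(a,b),(.002,0)): print(k,*top(P,px,h+o,rad=rad))
E
```

```text
cup [431.4 -13.2] 32.2 [432.5 -10.5] 129
cup [432.2 -10.1] 29.6 [431.5 -10. ] 254
pot [655.5 260.3] 31.2 [655.8 260.2] 118
pot [655.7 260.8] 32.0 [655.6 260.9] 119
tall [451.7 137.3] 24.4 [452.5 138.1] 180
tall [452.7 139.3] 23.4 [452.4 139.2] 270
short [ 639.2 -274.7] 30.2 [ 638.5 -275.7] 465
short [ 618.3 -300.6] 61.2 [ 632.5 -285.7] 845
bowl [ 458.6 -138. ] 33.1 [ 458.4 -138.6] 160
bowl [ 458.9 -138. ] 32.5 [ 458.5 -137.9] 342
blue [ 623.8 -385.5] 59.0 [ 619.5 -383.1] 655
blue [ 594.2 -377.7] 29.4 [ 594.  -377.5] 1090
```

```bash
python3 -m crank '{"steps":[[[1,-1,0],[0,0,-1]],[[1,-1,0],[0,0,-1]],[[1,-1,0],[0,0,-1]],[[1,-1,0],[0,0,-1]],[[1,-1,0],[0,0,-1]],[[1,-1,0],[0,0,-1]],[[1,-1,0],[0,0,-1]],[[1,-1,0],[0,0,-1]],[[1,-1,0],[0,0,-1]],[[1,-1,0],[0,0,-1]]]}' 87 15
python3 -m crank '{"steps":[[[1,-1,0],[0,0,-1]],[[0,-1,0],[0,0,-1]],[[0,-1,0],[0,0,-1]],[[0,-1,0],[0,0,-1]],[[0,-1,0],[0,0,-1]],[[0,-1,0],[0,0,0]],[[0,-1,0],[0,0,0]],[[0,-1,0],[0,0,0]],[[0,-1,0],[0,0,0]],[[0,0,0],[0,0,0]]]}'
python3 - <<'E'
from h import *
C=[cloud(np.load(n+"0.npz")) for n in("scene","side")]
for P,px,o in zip(C,((403,165),(200,180)),(.0615,.0597)):
    u,v=px;Q=P[v-35:v+35,u-45:u+45].reshape(-1,3);Q=Q[abs(Q[:,2]-o)<.004][:,:2]*1000
    hu=cv2.convexHull(Q.astype(np.float32))[:,0]
    for f in (None,80):
        g=lambda x:np.hypot(hu[:,0]-x[0],hu[:,1]-x[1])-(f or x[2])
        print(least_squares(g,[462,328,80],loss="soft_l1").x)
E
```

```text
time: 0.98
ee_pos: [0.4066, 0.3538, 0.2225]
eef_rot: [0.535, 0.845, -0.0, -0.0]
ft_force: [0.2, 0.7, 0.8]
width: 0.0873
grip_force: 0.0
time: 1.82
ee_pos: [0.431, 0.1256, 0.2227]
eef_rot: [0.706, 0.709, -0.0, 0.0]
ft_force: [0.1, -0.8, -0.1]
width: 0.087
grip_force: 0.0
[463.73180273 326.38391272  80.00490702]
[463.7344634  326.38257299  80.        ]
[462.73618373 327.9301018   79.82183606]
[462.69827026 327.99961891  80.        ]
```

```bash
python3 -m crank '{"steps":[[[0,-1,0],[0,0,0]],[[0,-1,0],[0,0,0]],[[0,-1,0],[0,0,0]],[[0,-1,0],[0,0,0]],[[0,-1,0],[0,0,0]],[[0,-0.5,0],[0,0,0]],[[0,0,-1],[0,0,0]],[[0,0,-1],[0,0,0]],[[0,0,-1],[0,0,0]],[[0,0,0],[0,0,0]]]}'
python3 -m crank '{"steps":[[[0,0,0],[0,0,0]],[[0,0,0],[0,0,0]]]}'
python3 - <<'E'
from bench import cams
import cv2
cv2.imwrite("pics/w1.png",cams.camera("wrist")["pixels"])
E
```

```text
time: 2.65
ee_pos: [0.4281, -0.0074, 0.1439]
eef_rot: [0.704, 0.711, -0.003, -0.001]
ft_force: [-0.8, -0.3, -1.5]
width: 0.087
grip_force: 0.0
time: 2.82
ee_pos: [0.4314, -0.007, 0.1488]
eef_rot: [0.704, 0.711, 0.0, 0.0]
ft_force: [-0.4, -0.3, 0.2]
width: 0.0872
grip_force: 0.0
```

View pics/w1.png

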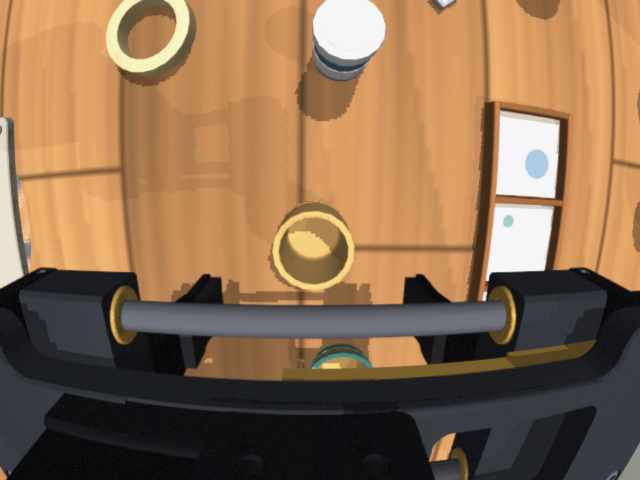

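The wrist view shows the cup mouth at (313,245), midway between the fingers. The bowl is clear at (340,360). Going down to grip.

```bash
python3 -m crank '{"steps":[[[0,-0.12,-0.8],[0,0,0]],[[0,0,-1],[0,0,0]],[[0,0,-1],[0,0,0]],[[0,0,-1],[0,0,0]],[[0,0,-0.7],[0,0,0]],[[0,0,-0.5],[0,0,0]],[[0,0,0],[0,0,0]],[[0,0,0],[0,0,0]]]}'
python3 -m crank '{"steps":[[[0,0,0],[0,0,0]],[[0,0,0],[0,0,0]],[[0,0,0],[0,0,0]],[[0,0,0],[0,0,0]],[[0,0,0],[0,0,0]],[[0,0,0],[0,0,0]],[[0,0,0],[0,0,0]],[[0,0,0],[0,0,0]]]}' 40 15
```

```text
time: 3.53
ee_pos: [0.4313, -0.0101, 0.0234]
eef_rot: [0.703, 0.711, 0.0, 0.0]
ft_force: [0.1, -0.4, 0.0]
width: 0.0865
grip_force: 0.0
time: 4.2
ee_pos: [0.431, -0.0101, 0.0228]
eef_rot: [0.704, 0.711, 0.0, 0.0]
ft_force: [0.0, 0.8, 3.9]
width: 0.0577
grip_force: 15.0
```

```bash
python3 -m crank '{"steps":[[[0,0,0.5],[0,0,0]],[[0,0,1],[0,0,0]],[[0,0,1],[0,0,0]],[[0,0,1],[0,0,0]],[[0,0,1],[0,0,0]],[[0,0.3,0.5],[0,0,0]],[[0.1,0.6,0],[0,0,0]],[[0.2,1,0],[0,0,0]],[[0.2,1,0],[0,0,0]],[[0.2,1,0],[0,0,0]]]}'
python3 -m crank '{"steps":[[[0.2,1,0],[0,0,0]],[[0.2,1,0],[0,0,0]],[[0.18,1,0],[0,0,0]],[[0,1,0],[0,0,0]],[[0,1,0],[0,0,0]],[[0,1,0],[0,0,0]],[[0,1,0],[0,0,0]],[[0,1,0],[0,0,0]],[[0,1,0],[0,0,0]],[[0,0.58,0],[0,0,0]]]}'
python3 -m crank '{"steps":[[[0,0,0],[0,0,0]],[[0,0,-0.5],[0,0,0]],[[0,0,-0.8],[0,0,0]],[[0,0,-0.5],[0,0,0]],[[0,0,0],[0,0,0]],[[0,0,0],[0,0,0]],[[0,0,0],[0,0,0]]]}'
```

```text
time: 5.03
ee_pos: [0.448, 0.0883, 0.1474]
eef_rot: [0.704, 0.71, 0.0, -0.0]
ft_force: [0.3, -0.6, -0.5]
width: 0.0573
grip_force: 15.0
time: 5.87
ee_pos: [0.4617, 0.3296, 0.1469]
eef_rot: [0.703, 0.712, -0.0, -0.0]
ft_force: [-0.3, 0.3, -0.7]
width: 0.0571
grip_force: 15.0
time: 6.45
ee_pos: [0.4632, 0.3264, 0.1031]
eef_rot: [0.704, 0.71, 0.0, 0.0]
ft_force: [-0.1, 0.4, -1.0]
width: 0.0574
grip_force: 15.0
```

```bash
python3 -m crank '{"steps":[[[0,0.02,-0.3],[0,0,0]],[[0,0,-0.25],[0,0,0]],[[0,0,-0.15],[0,0,0]],[[0,0,0],[0,0,0]],[[0,0,0],[0,0,0]]]}'
python3 -m crank '{"steps":[[[0,0,-0.04],[0,0,0]],[[0,0,0],[0,0,0]],[[0,0,0],[0,0,0]]]}'
python3 - <<'E'
from bench import cams,monitor
from h import *
c=cams.camera("side");P=cloud(c);cv2.imwrite("pics/s2.png",c["pixels"][100:260,120:290])
E
```

```text
time: 6.87
ee_pos: [0.4626, 0.3272, 0.0848]
eef_rot: [0.704, 0.711, -0.0, 0.0]
ft_force: [-1.2, 0.6, -1.5]
width: 0.0576
grip_force: 15.0
time: 7.12
ee_pos: [0.4628, 0.3274, 0.0842]
eef_rot: [0.704, 0.711, 0.0, 0.0]
ft_force: [-0.6, -0.6, -0.2]
width: 0.0571
grip_force: 15.0
```

View pics/s2.png

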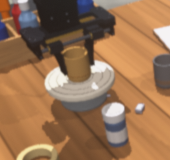

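The cup is held over the wheel's centre at about (76,62) in the crop. Touching down gently.

```bash
for i in 1 2 3; do python3 -m crank '{"steps":[[[0,0,-0.03],[0,0,0]],[[0,0,0],[0,0,0]],[[0,0,0],[0,0,0]]]}' | egrep 'pos|force' ; done
```

```text
ee_pos: [0.4627, 0.3273, 0.0833]
ft_force: [0.2, -0.6, -0.6]
grip_force: 15.0
ee_pos: [0.4628, 0.3274, 0.0829]
ft_force: [-0.6, -0.0, 3.3]
grip_force: 15.0
ee_pos: [0.4629, 0.3274, 0.0827]
ft_force: [-2.8, -2.8, 9.6]
grip_force: 15.0
```

```bash
python3 -m crank '{"steps":[[[0,0,0.04],[0,0,0]],[[0,0,0],[0,0,0]],[[0,0,0],[0,0,0]],[[0,0,0],[0,0,0]],[[0,0,0],[0,0,0]],[[0,0,0],[0,0,0]],[[0,0,0],[0,0,0]]]}' 86
python3 -m crank '{"steps":[[[0,0,0.5],[0,0,0]],[[0,0,1],[0,0,0]],[[0,0,1],[0,0,0]],[[0,0,0.7],[0,0,0]],[[0.7,-0.2,0],[0,0,0]],[[1,-0.4,0],[0,0,0]],[[1,-0.4,0],[0,0,0]],[[1,-0.4,0],[0,0,0]],[[1,-0.4,0],[0,0,0]],[[1,-0.4,0],[0,0,0]]]}'
python3 -m crank '{"steps":[[[1,-0.4,0],[0,0,0]],[[1,-0.07,0],[0,0,0]],[[0,0,0],[0,0,0]],[[0,0,0],[0,0,0]],[[0,0,0],[0,0,0]]]}'
python3 - <<'E'
from bench import cams
from h import *
c=cams.camera("side");P=cloud(c);cv2.imwrite("pics/s3.png",c["pixels"][100:340,100:420]);np.savez("s3.npz",**c)
c=cams.camera("wrist");cv2.imwrite("pics/w3.png",c["pixels"])
print(top(P,(196,165),.124,rad=.029))
E
```

```text
time: 8.5
ee_pos: [0.4627, 0.3273, 0.0827]
eef_rot: [0.704, 0.711, -0.0, 0.0]
ft_force: [-0.1, -0.7, -0.2]
width: 0.0851
grip_force: 0.0
time: 9.33
ee_pos: [0.6064, 0.2719, 0.164]
eef_rot: [0.703, 0.711, 0.0, 0.0]
ft_force: [0.8, 1.4, 0.4]
width: 0.0859
grip_force: 0.0
time: 9.75
ee_pos: [0.6548, 0.2609, 0.1632]
eef_rot: [0.703, 0.711, 0.0, -0.0]
ft_force: [-0.6, -0.3, 0.2]
width: 0.0859
grip_force: 0.0
(array([463.3, 327.8]), 31.1, array([462.7, 327.2]), 142)
```

View pics/s3.png

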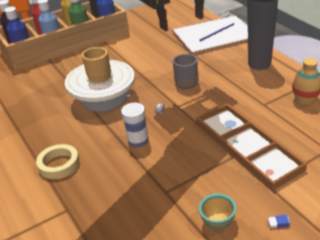

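View pics/w3.png

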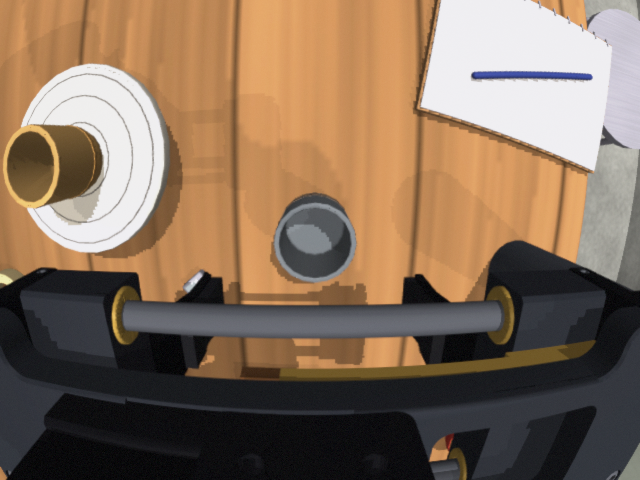

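The cup stands upright in the middle of the wheel. The pot is centred between the fingers at (315,240). A tall black tumbler shows at the right (530,260), so I check its clearance from the gripper body.

Run:
```python
from h import *
P=cloud(np.load("scene0.npz"));S=cloud(np.load("side0.npz"))
for n,P_,b in(("tumbler sc",P,(455,230,505,305)),("tumbler sd",S,(345,85,382,172)),("vase sc",P,(380,292,418,335)),("vase sd",S,(388,155,428,208))):
    u0,v0,u1,v1=b;Q=P_[v0:v1,u0:u1].reshape(-1,3);Q=Q[(Q[:,2]>.02)&(Q[:,0]<1)];print(n,np.nanpercentile(Q,2,axis=0).round(3),np.nanpercentile(Q,98,axis=0).round(3))
```

```text
tumbler sc [0.832 0.183 0.026] [0.896 0.247 0.205]
tumbler sd [0.823 0.183 0.026] [0.883 0.242 0.198]
vase sc [ 0.818 -0.003  0.03 ] [0.872 0.049 0.108]
vase sd [ 0.807 -0.003  0.023] [0.855 0.048 0.105]
```

```bash
python3 -m crank '{"steps":[[[0.02,0,-0.8],[0,0,0]],[[0,0,-1],[0,0,0]],[[0,0,-1],[0,0,0]],[[0,0,-1],[0,0,0]],[[0,0,-1],[0,0,0]],[[0,0,-0.67],[0,0,0]],[[0,0,0],[0,0,0]],[[0,0,0],[0,0,0]]]}'
python3 -m crank '{"steps":[[[0,0,0],[0,0,0]],[[0,0,0],[0,0,0]],[[0,0,0],[0,0,0]],[[0,0,0],[0,0,0]],[[0,0,0],[0,0,0]],[[0,0,0],[0,0,0]],[[0,0,0],[0,0,0]],[[0,0,0],[0,0,0]]]}' 45 22
```

```text
time: 10.52
ee_pos: [0.6548, 0.2611, 0.0262]
eef_rot: [0.703, 0.711, -0.0, -0.0]
ft_force: [0.6, -0.4, 1.1]
width: 0.0863
grip_force: 0.0
time: 11.18
ee_pos: [0.656, 0.2607, 0.0266]
eef_rot: [0.704, 0.711, 0.0, 0.0]
ft_force: [-1.3, 0.6, 5.2]
width: 0.0582
grip_force: 22.0
```

```bash
python3 -m crank '{"steps":[[[0,0,0.5],[0,0,0]],[[0,0,1],[0,0,0]],[[0,0,1],[0,0,0]],[[0,0,1],[0,0,0]],[[0,-0.3,0.5],[0,0,0]],[[0,-0.7,0],[0,0,0]],[[-0.16,-1,0],[0,0,0]],[[-0.2,-1,0],[0,0,0]],[[-0.2,-1,0],[0,0,0]],[[-0.2,-1,0],[0,0,0]]]}'
python3 -m crank '{"steps":[[[-0.2,-1,0],[0,0,0]],[[-0.2,-1,0],[0,0,0]],[[0,-1,0],[0,0,0]],[[0,-1,0],[0,0,0]],[[0,-1,0],[0,0,0]],[[0,-1,0],[0,0,0]],[[0,-1,0],[0,0,0]],[[0,-1,0],[0,0,0]],[[0,-0.8,0],[0,0,0]],[[0,-0.54,0],[0,0,0]]]}'
python3 -m crank '{"steps":[[[0,0,0],[0,0,0]],[[0,0,-0.6],[0,0,0]],[[0,0,-0.8],[0,0,0]],[[0,0,-0.5],[0,0,0]],[[0,0,0],[0,0,0]],[[0,0,0],[0,0,0]],[[0,0,0],[0,0,0]]]}'
python3 - <<'E'
from bench import cams
from h import *
c=cams.camera("side");cv2.imwrite("pics/s4.png",c["pixels"][120:380,200:520])
E
```

```text
time: 12.02
ee_pos: [0.6352, 0.132, 0.1241]
eef_rot: [0.704, 0.71, -0.001, -0.0]
ft_force: [0.1, -0.6, -2.0]
width: 0.0583
grip_force: 22.0
time: 12.85
ee_pos: [0.6245, -0.1026, 0.1245]
eef_rot: [0.705, 0.709, -0.001, -0.0]
ft_force: [-0.3, 0.4, -2.9]
width: 0.0579
grip_force: 22.0
time: 13.43
ee_pos: [0.6271, -0.0978, 0.0793]
eef_rot: [0.703, 0.711, 0.0, 0.0]
ft_force: [0.8, -0.4, -2.2]
width: 0.0584
grip_force: 22.0
```

View pics/s4.png

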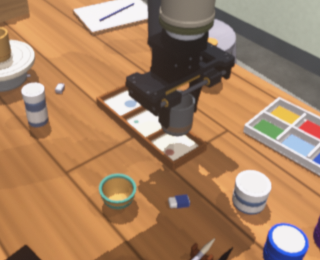

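The pot hangs upright over the end bay nearest the brush rest, at about (178,115) in the crop. Lowering.

```bash
python3 -m crank '{"steps":[[[0,0,-0.6],[0,0,0]],[[0,0,-0.6],[0,0,0]],[[0,0,-0.4],[0,0,0]],[[0,0,-0.18],[0,0,0]],[[0,0,0],[0,0,0]],[[0,0,0],[0,0,0]],[[0,0,0],[0,0,0]]]}' | egrep 'pos|force'; for i in 1 2 3; do python3 -m crank '{"steps":[[[0,0,-0.03],[0,0,0]],[[0,0,0],[0,0,0]],[[0,0,0],[0,0,0]]]}' | egrep 'pos|force' ; done
```

```text
ee_pos: [0.6273, -0.0981, 0.0351]
ft_force: [-0.5, 0.6, -1.8]
grip_force: 22.0
ee_pos: [0.6269, -0.0979, 0.0337]
ft_force: [0.4, -0.8, -2.3]
grip_force: 22.0
ee_pos: [0.6268, -0.0979, 0.0327]
ft_force: [0.5, 0.4, -2.7]
grip_force: 22.0
ee_pos: [0.6268, -0.0979, 0.0326]
ft_force: [-3.9, 0.7, 6.5]
grip_force: 22.0
```

```bash
python3 -m crank '{"steps":[[[0,0,0.03],[0,0,0]],[[0,0,0],[0,0,0]],[[0,0,0],[0,0,0]],[[0,0,0],[0,0,0]],[[0,0,0],[0,0,0]],[[0,0,0],[0,0,0]],[[0,0,0],[0,0,0]]]}' 84
python3 -m crank '{"steps":[[[0,0,0.5],[0,0,0]],[[0,0,1],[0,0,0]],[[0,0,1],[0,0,0]],[[0,0,1],[0,0,0]],[[-0.4,0.4,1],[0,0,0]],[[-0.7,0.9,0],[0,0,0]],[[-0.7,0.9,0],[0,0,0]],[[-0.7,0.9,0],[0,0,0]],[[-0.7,0.9,0],[0,0,0]],[[-0.7,0.9,0],[0,0,0]]]}'
python3 -m crank '{"steps":[[[-0.7,0.9,0],[0,0,0]],[[-0.7,0.9,0],[0,0,0]],[[-0.7,0.9,0],[0,0,0]],[[-0.7,0.9,0],[0,0,0]],[[-0.27,0.98,0],[0,0,0]],[[0,0,0],[0,0,0]],[[0,0,0],[0,0,0]],[[0,0,0],[0,0,0]]]}'
python3 - <<'E'
from bench import cams
from h import *
c=cams.camera("wrist");cv2.imwrite("pics/w5.png",c["pixels"][:400])
c=cams.camera("scene");P=cloud(c);print(top(P,(305,260),.0755,rad=.03))
cv2.imwrite("pics/sc5.png",c["pixels"][130:350,130:470])
E
```

```text
time: 15.4
ee_pos: [0.6267, -0.0979, 0.0325]
eef_rot: [0.704, 0.711, -0.0, 0.0]
ft_force: [0.1, 0.5, -0.1]
width: 0.0836
grip_force: 0.0
time: 16.23
ee_pos: [0.5284, 0.0254, 0.1461]
eef_rot: [0.704, 0.711, 0.0, 0.0]
ft_force: [0.5, 0.3, -0.3]
width: 0.0835
grip_force: 0.0
time: 16.9
ee_pos: [0.4529, 0.1384, 0.1457]
eef_rot: [0.704, 0.71, 0.0, 0.0]
ft_force: [0.7, -0.4, 0.3]
width: 0.0841
grip_force: 0.0
(array([626.4, -97. ]), 31.2, array([626.6, -97.6]), 158)
```

View pics/w5.png

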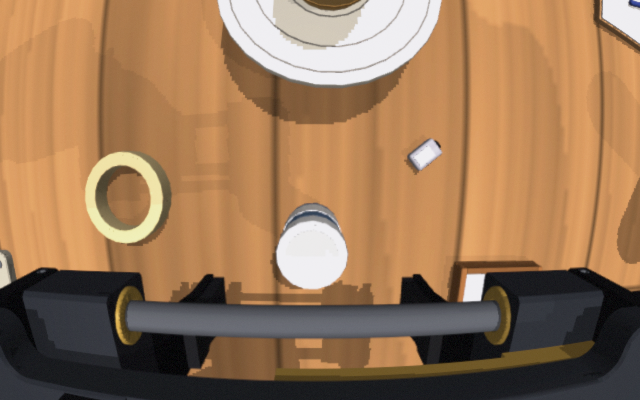

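View pics/sc5.png

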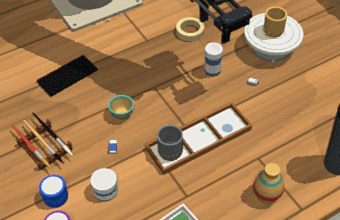

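The pot stands upright in its bay, measured at (0.627,-0.098). The tall jar's lid at (312,255) is midway between the fingers.

```bash
python3 -m crank '{"steps":[[[0,0.02,-0.7],[0,0,0]],[[0,0,-1],[0,0,0]],[[0,0,-1],[0,0,0]],[[0,0,-1],[0,0,0]],[[0,0,-0.89],[0,0,0]],[[0,0,0],[0,0,0]],[[0,0,0],[0,0,0]]]}'
python3 -m crank '{"steps":[[[0,0,0],[0,0,0]],[[0,0,0],[0,0,0]],[[0,0,0],[0,0,0]],[[0,0,0],[0,0,0]],[[0,0,0],[0,0,0]],[[0,0,0],[0,0,0]],[[0,0,0],[0,0,0]],[[0,0,0],[0,0,0]],[[0,0,0],[0,0,0]],[[0,0,0],[0,0,0]]]}' 35 20
```

```text
time: 17.58
ee_pos: [0.4522, 0.1384, 0.0301]
eef_rot: [0.704, 0.71, -0.001, -0.0]
ft_force: [0.1, -0.3, 0.9]
width: 0.0842
grip_force: 0.0
time: 18.42
ee_pos: [0.4525, 0.1397, 0.0305]
eef_rot: [0.704, 0.711, 0.0, -0.0]
ft_force: [-1.0, 0.0, 5.1]
width: 0.0458
grip_force: 20.0
```

```bash
python3 -m crank '{"steps":[[[0,0,0.5],[0,0,0]],[[0,0,1],[0,0,0]],[[0,0,1],[0,0,0]],[[0.4,-0.15,0.5],[0,0,0]],[[0.9,-0.4,0],[0,0,0]],[[1,-0.4,0],[0,0,0]],[[1,-0.4,0],[0,0,0]],[[1,-0.4,0],[0,0,0]],[[1,-0.4,0],[0,0,0]],[[1,-0.4,0],[0,0,0]]]}'
python3 -m crank '{"steps":[[[0.6,-0.4,0],[0,0,0]],[[0,0,0],[0,0,0]],[[0,0,-0.6],[0,0,0]],[[0,0,-0.7],[0,0,0]],[[0,0,0],[0,0,0]],[[0,0,0],[0,0,0]],[[0,0,0],[0,0,0]]]}'
```

```text
time: 19.25
ee_pos: [0.6107, 0.0753, 0.1046]
eef_rot: [0.703, 0.711, -0.0, -0.0]
ft_force: [0.1, -0.2, -1.7]
width: 0.0458
grip_force: 20.0
time: 19.83
ee_pos: [0.625, 0.066, 0.0735]
eef_rot: [0.703, 0.711, 0.0, 0.0]
ft_force: [-0.3, 0.0, -2.4]
width: 0.0454
grip_force: 20.0
```

```bash
python3 -m crank '{"steps":[[[0,0,-0.6],[0,0,0]],[[0,0,-0.5],[0,0,0]],[[0,0,-0.3],[0,0,0]],[[0,0,0],[0,0,0]],[[0,0,0],[0,0,0]],[[0,0,0],[0,0,0]]]}' | egrep 'pos|force'; for i in 1 2 3; do python3 -m crank '{"steps":[[[0,0,-0.03],[0,0,0]],[[0,0,0],[0,0,0]],[[0,0,0],[0,0,0]]]}' | egrep 'pos|force' ; done
```

```text
ee_pos: [0.6251, 0.0658, 0.0383]
ft_force: [0.0, 0.2, -1.7]
grip_force: 20.0
ee_pos: [0.625, 0.0658, 0.0373]
ft_force: [0.4, -0.2, -1.7]
grip_force: 20.0
ee_pos: [0.6249, 0.0658, 0.0363]
ft_force: [0.5, 0.4, -1.4]
grip_force: 20.0
ee_pos: [0.625, 0.0658, 0.0361]
ft_force: [-3.8, 0.3, 5.5]
grip_force: 20.0
```

```bash
python3 -m crank '{"steps":[[[0,0,0.03],[0,0,0]],[[0,0,0],[0,0,0]],[[0,0,0],[0,0,0]],[[0,0,0],[0,0,0]],[[0,0,0],[0,0,0]],[[0,0,0],[0,0,0]],[[0,0,0],[0,0,0]],[[0,0,0],[0,0,0]]]}' 84
python3 -m crank '{"steps":[[[0,0,0.5],[0,0,0]],[[0,0,1],[0,0,0]],[[0,0,1],[0,0,0]],[[0,0,1],[0,0,0]],[[0,-0.4,0.8],[0,0,0]],[[0,-1,0],[0,0,0]],[[0,-1,0],[0,0,0]],[[0,-1,0],[0,0,0]],[[0,-1,0],[0,0,0]],[[0,-1,0],[0,0,0]]]}'
python3 -m crank '{"steps":[[[0.1,-1,0],[0,0,0]],[[0.1,-1,0],[0,0,0]],[[0.1,-1,0],[0,0,0]],[[0.1,-1,0],[0,0,0]],[[0.14,-1,0],[0,0,0]],[[0,-1,0],[0,0,0]],[[0,-1,0],[0,0,0]],[[0,-1,0],[0,0,0]],[[0,-0.26,0],[0,0,0]],[[0,0,0],[0,0,0]]]}'
python3 - <<'E'
from bench import cams,monitor
from h import *
c=cams.camera("wrist");cv2.imwrite("pics/w6.png",c["pixels"][:400])
c=cams.camera("scene");P=cloud(c)
E
python3 -m crank '{"steps":[[[0,0,0],[0,0,0]]]}'
```

```text
time: 21.75
ee_pos: [0.625, 0.0658, 0.0363]
eef_rot: [0.704, 0.711, 0.0, 0.0]
ft_force: [-0.1, 0.7, -0.8]
width: 0.0826
grip_force: 0.0
time: 22.58
ee_pos: [0.625, -0.0704, 0.1451]
eef_rot: [0.704, 0.711, 0.0, 0.0]
ft_force: [1.1, -0.5, -0.6]
width: 0.084
grip_force: 0.0
time: 23.42
ee_pos: [0.6375, -0.2787, 0.1447]
eef_rot: [0.705, 0.709, -0.0, 0.001]
ft_force: [0.7, -0.4, -0.5]
width: 0.0838
grip_force: 0.0
time: 23.6
ee_pos: [0.6391, -0.2736, 0.1441]
eef_rot: [0.703, 0.711, 0.001, -0.0]
ft_force: [-0.4, 0.2, 1.2]
width: 0.0838
grip_force: 0.0
```

View pics/w6.png

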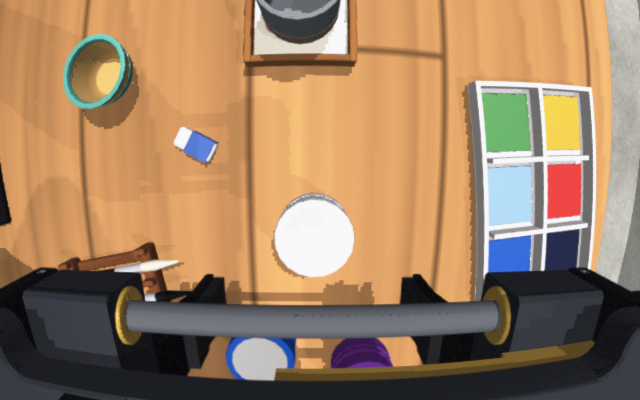

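The white short jar at (313,235) is centred between the fingers; the blue and purple decoys, the rest and the palette are clear.

```bash
python3 -m crank '{"steps":[[[0,-0.06,-0.8],[0,0,0]],[[0,0,-1],[0,0,0]],[[0,0,-1],[0,0,0]],[[0,0,-1],[0,0,0]],[[0,0,-0.7],[0,0,0]],[[0,0,-0.4],[0,0,0]],[[0,0,0],[0,0,0]],[[0,0,0],[0,0,0]]]}'
python3 -m crank '{"steps":[[[0,0,0],[0,0,0]],[[0,0,0],[0,0,0]],[[0,0,0],[0,0,0]],[[0,0,0],[0,0,0]],[[0,0,0],[0,0,0]],[[0,0,0],[0,0,0]],[[0,0,0],[0,0,0]],[[0,0,0],[0,0,0]]]}' 45 20
```

```text
time: 24.27
ee_pos: [0.6389, -0.2764, 0.0219]
eef_rot: [0.703, 0.711, 0.0, 0.0]
ft_force: [-0.1, 0.5, 0.7]
width: 0.0835
grip_force: 0.0
time: 24.93
ee_pos: [0.6387, -0.2773, 0.0218]
eef_rot: [0.704, 0.711, 0.0, 0.0]
ft_force: [-0.5, 0.7, 4.8]
width: 0.0573
grip_force: 20.0
```

```bash
python3 -m crank '{"steps":[[[0,0,0.5],[0,0,0]],[[0,0,1],[0,0,0]],[[0,0,1],[0,0,0]],[[0,0,1],[0,0,0]],[[0,0.3,0.5],[0,0,0]],[[-0.1,0.75,0],[0,0,0]],[[-0.1,1,0],[0,0,0]],[[-0.1,1,0],[0,0,0]],[[-0.1,1,0],[0,0,0]],[[-0.1,1,0],[0,0,0]]]}'
python3 -m crank '{"steps":[[[0,1,0],[0,0,0]],[[0,1,0],[0,0,0]],[[0,1,0],[0,0,0]],[[0,1,0],[0,0,0]],[[0,0.9,0],[0,0,0]],[[0,0.45,0],[0,0,0]],[[0,0,0],[0,0,0]],[[0,0,0],[0,0,0]],[[0,0,0],[0,0,0]]]}'
python3 -m crank '{"steps":[[[0,0,-0.5],[0,0,0]],[[0,0,-0.8],[0,0,0]],[[0,0,-0.8],[0,0,0]],[[0,0,-0.5],[0,0,0]],[[0,0,0],[0,0,0]],[[0,0,0],[0,0,0]],[[0,0,0],[0,0,0]]]}'
```

```text
time: 25.77
ee_pos: [0.6253, -0.149, 0.121]
eef_rot: [0.703, 0.711, -0.0, -0.0]
ft_force: [-0.3, -0.5, -0.9]
width: 0.0578
grip_force: 20.0
time: 26.52
ee_pos: [0.6258, -0.019, 0.1213]
eef_rot: [0.704, 0.71, -0.0, 0.0]
ft_force: [0.1, -1.1, -2.0]
width: 0.0579
grip_force: 20.0
time: 27.1
ee_pos: [0.6265, -0.0178, 0.0572]
eef_rot: [0.704, 0.71, 0.0, 0.0]
ft_force: [-0.8, 0.3, -1.9]
width: 0.0577
grip_force: 20.0
```

Down by 0.028 or so to touch.

```bash
python3 -m crank '{"steps":[[[0,0.05,-0.5],[0,0,0]],[[0,0,-0.4],[0,0,0]],[[0,0,-0.2],[0,0,0]],[[0,0,0],[0,0,0]],[[0,0,0],[0,0,0]],[[0,0,0],[0,0,0]]]}' | egrep 'pos|force'; for i in 1 2 3; do python3 -m crank '{"steps":[[[0,0,-0.03],[0,0,0]],[[0,0,0],[0,0,0]],[[0,0,0],[0,0,0]]]}' | egrep 'pos|force' ; done
```

```text
ee_pos: [0.6259, -0.016, 0.0287]
ft_force: [-0.1, 0.2, -1.3]
grip_force: 20.0
ee_pos: [0.6259, -0.0159, 0.0281]
ft_force: [1.4, -0.1, -1.1]
grip_force: 20.0
ee_pos: [0.6259, -0.0159, 0.0273]
ft_force: [-0.8, 0.2, -2.5]
grip_force: 20.0
ee_pos: [0.626, -0.0159, 0.0271]
ft_force: [-2.5, 0.9, 5.6]
grip_force: 20.0
```

```bash
python3 -m crank '{"steps":[[[0,0,0.03],[0,0,0]],[[0,0,0],[0,0,0]],[[0,0,0],[0,0,0]],[[0,0,0],[0,0,0]],[[0,0,0],[0,0,0]],[[0,0,0],[0,0,0]],[[0,0,0],[0,0,0]],[[0,0,0],[0,0,0]]]}' 84
python3 -m crank '{"steps":[[[0,0,0.5],[0,0,0]],[[0,0,1],[0,0,0]],[[0,0,1],[0,0,0]],[[0,0,1],[0,0,0]],[[0,0,1],[0,0,0]],[[0,0,1],[0,0,0]],[[0,0,1],[0,0,0]],[[-0.8,0,1],[0,0,0]],[[-1,0,0],[0,0,0]],[[-1,0,0],[0,0,0]]]}'
python3 -m crank '{"steps":[[[-1,0,0],[0,0,0]],[[-1,0,0],[0,0,0]],[[-1,0,0],[0,0,0]],[[-0.5,0,0],[0,0,0]],[[0,0,0],[0,0,0]],[[0,0,0],[0,0,0]],[[0,0,0],[0,0,0]],[[0,0,0],[0,0,0]]]}'
python3 - <<'E'
from bench import cams
from h import *
c=cams.camera("scene");P=cloud(c);cv2.imwrite("pics/sc7.png",c["pixels"][100:400,100:500])
c=cams.camera("side");S=cloud(c);cv2.imwrite("pics/s7.png",c["pixels"][80:400,100:520])
for n,x,px,h,rad in(("pot",P,(305,260),.070,.03),):pass
def at(P,xy,h,rad):
    Q=P[(abs(P[...,2]-h)<.005)&(np.hypot(P[...,0]-xy[0],P[...,1]-xy[1])<rad+.01)][:,:2]*1000
    return np.round(cv2.minEnclosingCircle(Q.astype(np.float32)),1).tolist() if 0 else [np.round(v,1) for v in cv2.minEnclosingCircle(Q.astype(np.float32))]
for n,xy,h,rad in(("cup",(.463,.327),.124,.029),("pot",(.627,-.098),.074,.03),("tall",(.625,.066),.09,.023),("short",(.626,-.016),.056,.029),("bowl",(.4585,-.138),.038,.032)):
    print(n,at(P,xy,h+.002,rad),at(S,xy,h,rad))
E
```

```text
time: 29.02
ee_pos: [0.626, -0.0159, 0.0273]
eef_rot: [0.704, 0.711, 0.0, 0.0]
ft_force: [-0.5, -1.2, -0.2]
width: 0.0838
grip_force: 0.0
time: 29.85
ee_pos: [0.556, -0.0164, 0.2171]
eef_rot: [0.704, 0.71, 0.001, 0.001]
ft_force: [-0.1, -0.3, 0.3]
width: 0.0842
grip_force: 0.0
time: 30.52
ee_pos: [0.4693, -0.016, 0.215]
eef_rot: [0.704, 0.711, -0.0, 0.0]
ft_force: [0.4, -0.0, -0.2]
width: 0.0836
grip_force: 0.0
cup [array([462.9, 327.6]), np.float64(32.4)] [array([460.6, 327.3]), np.float64(30.6)]
pot [array([627.1, -97.6]), np.float64(31.6)] [array([626. , -97.1]), np.float64(30.9)]
tall [array([626.4,  64.7]), np.float64(24.7)] [array([625.3,  65.8]), np.float64(24.4)]
short [array([627.9, -12.4]), np.float64(31.4)] [array([625.7, -14.1]), np.float64(29.5)]
bowl [array([ 457.5, -141.9]), np.float64(35.5)] [array([ 459.2, -138.4]), np.float64(33.0)]
```

View pics/sc7.png

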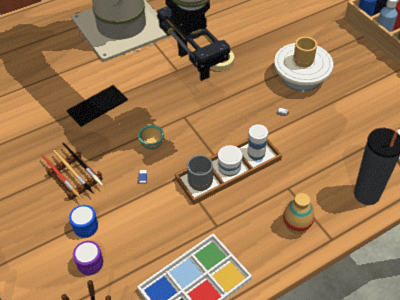

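View pics/s7.png

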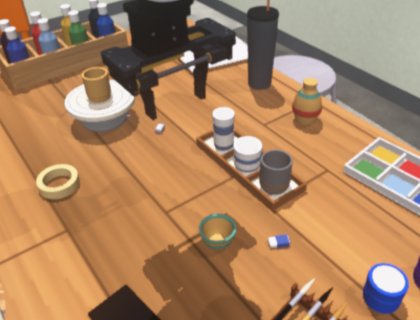

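Both views show everything where it belongs. In the scene crop the cup is centred on the wheel (305,50), and pot (200,172), short jar (230,160) and tall jar (258,143) stand upright in their bays. The bowl (151,137) hasn't moved, and the arm touches nothing.

```bash
python3 -c "
from bench import ticket
print(ticket.close_job())"
```

```text
the job is handed in; nothing more can be done
None
```

The job is handed in after about 31 s: the cup stands on the middle of the wheel, the tray holds the rinse pot (brush-rest end), short jar (middle) and tall jar (wheel end), and the painted bowl is where it was.

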